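# Seat the keyed crank disc on its axle

### The arm

A 6-joint arm with a two-finger parallel gripper is mounted at the origin on the work surface. World frame = base frame: x ahead of the robot, y to its left, z up, the work surface at z = 0. Lengths are in m, angles in rad, forces in N, time in s.
With the tool pointing down it reaches from about 0.35 to 0.975 m from the base axis. Payload 4.9 kg.
Tool frame: the origin (TCP) lies at the very end of the fingers, on their centre line; the grasp point (between the pads) lies 19 mm behind it (manip.hold_point_z is the distance from the TCP to the grasp point, in m); z points along the fingers, y is the direction in which the jaws open and shut (so a half turn about z gives the same grasp; the last joint's range is limited). The gripper opens to 85 mm and grips with 20 to 120 N. Pads are 22 mm wide; open, the fingers measure 114 mm over their backs; the gripper's body (76 mm by 85 mm) begins 54 mm behind the grasp point. The pads swing forward as they close: fully open they stand 13 mm farther back than shut.
Start: joints at [1.098, 0.053, 1.613, -0, 1.476, -0.119], TCP at [0.217, 0.586, 0.231] pointing down, gripper open.
Joint ranges: [-3.01, 3.01], [-1.01, 2.22], [0.06, 2.58], [-1.02, 4.17], [0.09, 2.62], [-3.14, 3.14]. Speed limits (rad/s): [2.57, 2.57, 3.14, 3.14, 3.14, 3.14].

### API

Orientations are given as a unit quaternion [w, x, y, z].
In Python, from plant import manip gives the robot as it stands. The module is installed in compiled form; this text tells all that it offers.
- The arm moves only by the shell command python3 -m creep 'ROWS'. ROWS is JSON, a list of rows, each a list of 7 numbers: the turn, a rotation vector about the tool's x, y, z in degrees, then the shift along the tool's x, y, z in m, then the opening, from 0 (shut) to 1 (fully open). In form: [[ax, ay, az, tx, ty, tz, jaw], ...]. A call has 1 to 20 rows; each row shifts and turns the commanded pose from where the row before left it, along the tool's axes as they then stand; what a row does not reach is not made up. A row lasts 1/12 s, in which the tool goes at most 41.7 mm and 7.16 degrees, less where a joint would pass 70% of its speed; a pose out of reach is approached as far as the arm can. A call is refused whole if a number of a shift passes 0.0417 or a number of a turn 7.16, either way. A call with a gripper value outside its range is refused whole. The fingers move at their own pace and stop on an object; the grip force is fixed at half the most. Time passes only in rows, so rows that do not move let the fingers close. It gives the time, the measured TCP pose, the force and the opening at its end, in the units of the state.
- manip.state(): the state, without advancing time (a new reading comes with each control period).
- manip.grab_frame(name): name is "scene" or "top"; returns the picture (420x560x3 uint8, blue, green, red); there is no depth.
- manip.get_calibration(name): a dict with "fx", "fy", "cx", "cy" (pixels), "xyz" and "attitude" of the camera in the world. Camera axes: x right, y down, z forward; pixel columns grow to the right and rows downward; lengths in m; the calibration is good to about 2 mm. A picture is of the moment at which its call begins. get_calibration takes no time and is no camera call.
- manip.job_done(): hands the job in, once; it reports no verdict.
Trained networks look in the newest picture that a camera, given by its name, has taken for a name from the list of things; names that differ only in an ending like _2 or _b are one class to them, and where a whole thing is asked for, a point or a joint stands for the part that bears it (a point fixed in the world has none). Each returns a list of dicts, best first, with "confidence" (0 to 1); they miss things now and then, are a little off and sometimes report something else, mostly with a low value. They report only what shows in the picture. A call takes as long as a camera call. They do not tell look-alikes from the thing itself.
- manip.cut_out(target, camera): "pixels" (420x560 bool, what is visible of it) and "rect" ([left, top, right, bottom] in pixels, round what is visible of it).
The state is a dict: "time": time; "joint_pos": joint angles; "joint_vel": joint speeds; "joint_efforts": joint torques, N m; "tool_pos": TCP position; "tool_rot": TCP orientation; "contact_force": force on the tool from outside, world axes, zero at the start; "ft_torque": the same for the moment, N m; "gripper_width": opening from 0.0 (shut) to 1.0 (fully open).
Only numpy, scipy, OpenCV 4.12 (cv2) and the standard library are available. Lean on these libraries where they do the work, as an engineer would, in place of code of your own. Each camera call takes 0.05 s, during which the arm holds its last target.

### The job

The crank disc sits loosely on its axle in the gearbox, too high because its rim notch is not over the locating pin. Push the stud round with a fingertip until the notch stands over the pin, then press the hub down until the disc is fully home on its seat with the pin in the notch, and let go. Do not lift or tip the disc, and leave the other things where they are.

Things in the scene. Friction and masses are not known exactly. Their poses are not given: they have to be found in the camera images.
- gearbox: Fixed aluminium channel floor on the table: plate 220 x 140 mm, 10 mm thick, with 20 mm high side flanges. Origin: middle of its underside, on the axis of the upright steel axle (11.4 mm diameter, top 46 mm above the table) on which the disc turns; z up. At its +x, +y corner a fixed gearmotor stands 48 mm above the table, at least 75 mm from the axle.
- pin (a point): Centre of the top of the fixed locating pin, 41 mm above the table, 51 mm from the axle along the gearbox's +x. Steel pin 10 mm in diameter, its top 4.5 mm tapering to 5 mm; half of it shows outside the disc's rim. A dark steel foot block (22 x 16 mm, top 18 mm above the table) lies just outside it and points at it.
- disc: Loose grey plastic crank disc on the axle, 104 mm in diameter, plate 10 mm thick with six spokes, about 0.12 kg. Origin: on its axis, in the plate's underside; z up; own +x points to the notch, -x to the stud. Origin 42 mm above the table at the start, 30 mm when seated. It turns easily (under 2 N at the stud) and stays where it is left. Off the notch the pin blocks the way down.
- notch (a point): Middle of the notch in the disc's rim, on the plate's upper face, 51 mm from the axis. The notch is 14 mm wide, open to the outside, 11 mm deep radially, through the whole plate. It must come over the pin.
- stud (a point): Centre of the top of the steel stud, upright on the disc opposite the notch, 42 mm from the axis: 10 mm in diameter, standing 28 mm above the plate's upper face (top 80 mm above the table before seating). Nothing else on the disc but the hub stands above the plate.
- hub (a point): Centre of the hub's flat top: round, 32 mm in diameter with a 13 mm bore, 8 mm above the plate's upper face. 60 mm above the table at the start, 48 mm when seated; the axle's top stays below it.
- spacer: Bystander: loose aluminium tube, 18 mm diameter, 24 mm high, standing on the gearbox floor about 95 mm from the axle on the side away from the pin. Origin at its foot.
- capnut: Bystander: loose steel slug, 16 mm diameter, 12 mm high, standing on the gearbox floor about 95 mm from the axle on the side away from the pin. Origin at its foot.
- driver: Bystander: screwdriver lying on the table to the left. Origin under its middle.
- wheel: Bystander: rubber wheel, 72 mm diameter, 24 mm high, lying flat on the table to the right. Origin under its centre.
- battery: Bystander: battery pack 85 x 45 x 34 mm lying on the table to the right. Origin under its centre.
- bin: Bystander: open yellow parts bin, 90 x 70 x 40 mm, on the table to the left. Origin under its centre.
- sleeve (a joint): Stiff rubber sleeve on the axle under the hub, which holds the disc up. 0 at the top (start), 0.012 m pressed down. It gives way to about 6 N all the way and stays where it is left; then the hub stops hard on a steel seat. The disc stays down when released.
Things that resemble listed ones, but are neither listed nor needed, are in the scene too. There is more than one size of the disc; the job needs the smallest.

How it is judged:
By the outcome, as a careful person would: the job done as asked, in the order asked, and still so for the second after the job is handed in, with the robot touching nothing.
It also fails if it takes over 64 s, if anything falls off the work surface, if the arm or the gripper's body presses on something with over 40 N, if the wrist force passes 120 N, or if a joint passes its speed limit or range.

## Working session

There is one attempt and no reset: what is moved stays moved. The work goes in short steps, Python scripts to look and compute and a shell command to move; the robot and the scene stay as the last step left them, time stands still between calls to the robot, and variables do not carry over. Pictures are saved under pics/ and viewed, and the job is handed in when it is done.

```bash
mkdir -p pics; python3 - <<'E'
from plant import manip
import cv2
s=manip.state();print({k:(s[k]) for k in s})
for n in("scene","top"):
    cv2.imwrite(f"pics/{n}0.png",manip.grab_frame(n));print(n,manip.get_calibration(n))
E
```

```text
{'time': 0.0, 'joint_pos': array([ 1.09804203e+00,  5.33453230e-02,  1.61426489e+00,  2.24429845e-05,
        1.47603385e+00, -1.18973486e-01]), 'joint_vel': array([ 0.00160332, -0.00063304, -0.00037204,  0.0001671 ,  0.00138093,
       -0.00054105]), 'joint_efforts': array([-2.19145863e-03, -3.93681943e+01, -3.70172060e+01, -3.12323000e-04,
        6.98476390e-03,  2.59572055e-06]), 'tool_pos': array([0.21622361, 0.58574644, 0.23008758]), 'tool_rot': array([-3.09745850e-04,  1.75970323e-01,  9.84394938e-01, -9.77882276e-04]), 'contact_force': array([-0.12593209, -0.2950316 , -0.46869492]), 'ft_torque': array([-0.00406227,  0.05258738,  0.01776894]), 'gripper_width': 1.0015050290851377}
scene {'fx': 546.8320700228404, 'fy': 546.8320700228404, 'cx': 278.27976907495713, 'cy': 217.41661051375587, 'xyz': array([1.2196601 , 0.62579722, 1.01575901]), 'attitude': array([-0.16159049,  0.37399994,  0.84320424, -0.35074089])}
top {'fx': 473.31064769469094, 'fy': 473.31064769469094, 'cx': 286.44386169781325, 'cy': 208.45455744153, 'xyz': array([0.33423152, 0.0282841 , 1.0820697 ]), 'attitude': array([ 0.05720735, -0.69656569,  0.71138677, -0.07384054])}
```

View pics/scene0.png

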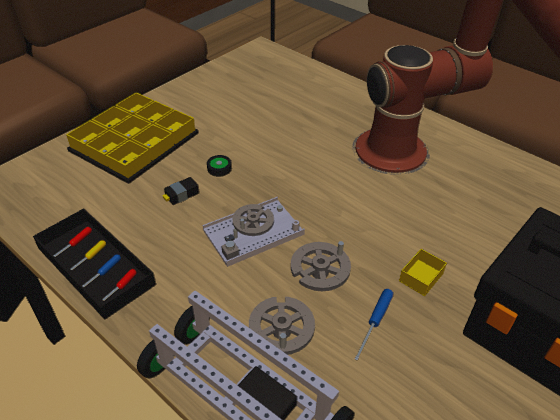

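View pics/top0.png

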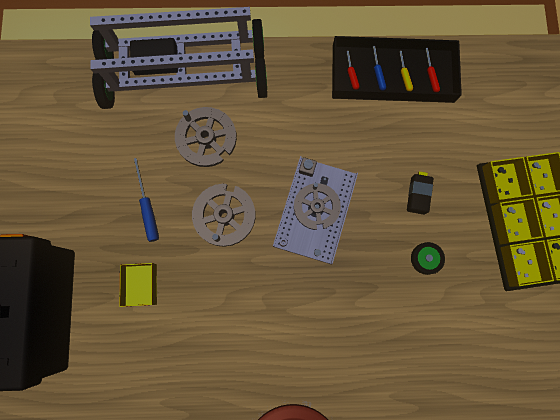

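Candidates for the disc in the top picture are (205,137) and (223,213), two larger discs lying on the table, and (317,205), the smallest, on the gearbox axle. I choose (317,205) and check it in a close crop.

```bash
cat > h.py <<'E'
from plant import manip
import numpy as np, cv2
from scipy.spatial.transform import Rotation as R
def cal(n):
    c=manip.get_calibration(n); q=c['attitude']; return c,R.from_quat([q[1],q[2],q[3],q[0]]).as_matrix()
def ray(n,u,v,z):
    c,M=cal(n); d=M@np.array([(u-c['cx'])/c['fx'],(v-c['cy'])/c['fy'],1]); o=np.array(c['xyz']); return o+d*(z-o[2])/d[2]
def proj(n,p):
    c,M=cal(n); q=M.T@(np.array(p)-c['xyz']); return np.array([c['cx']+c['fx']*q[0]/q[2],c['cy']+c['fy']*q[1]/q[2]])
def crop(n,f,l,t,r,b,k): cv2.imwrite(f,cv2.resize(manip_img(n)[t:b,l:r],None,fx=k,fy=k,interpolation=cv2.INTER_CUBIC))
def manip_img(n): return manip.grab_frame(n)
E
python3 - <<'E'
from h import *
crop("top","pics/t1.png",265,145,365,270,4.6) if 0 else crop("top","pics/t1.png",262,148,372,268,5)
crop("scene","pics/s1.png",195,185,315,275,6)
for cam in("top","scene"):
  for t in("gearbox","disc","stud","hub","notch","pin","capnut","spacer"):
    r=manip.cut_out(t,cam)
    print(cam,t,[(round(d['confidence'],2),[int(x) for x in d['rect']],np.round(np.argwhere(d['pixels']).mean(0)[::-1],1).tolist()) for d in r][:4])
E
```

```text
top gearbox [(0.95, [271, 156, 359, 264], [315.4, 210.9])]
top disc [(0.94, [295, 181, 341, 227], [317.0, 205.5]), (0.78, [172, 107, 237, 166], [204.7, 135.8]), (0.76, [192, 184, 253, 243], [222.8, 215.2])]
top stud [(0.87, [293, 184, 341, 229], [316.8, 205.8]), (0.87, [190, 180, 254, 245], [223.1, 214.8])]
top hub [(0.62, [296, 182, 340, 228], [316.7, 206.1]), (0.57, [193, 184, 254, 247], [223.3, 216.0]), (0.47, [133, 156, 158, 242], [147.0, 212.7])]
top notch [(0.82, [172, 107, 238, 169], [204.6, 135.9]), (0.74, [192, 184, 252, 249], [223.0, 215.1]), (0.62, [295, 183, 342, 228], [316.4, 205.5])]
top pin [(0.57, [275, 157, 359, 260], [315.2, 211.2]), (0.29, [276, 239, 292, 250], [282.6, 242.0])]
top capnut []
top spacer []
scene gearbox []
scene disc [(0.94, [292, 240, 351, 288], [320.9, 265.6]), (0.85, [232, 204, 273, 237], [252.5, 219.7]), (0.57, [247, 295, 318, 356], [284.0, 323.5])]
scene stud [(0.96, [290, 242, 350, 291], [321.3, 266.0]), (0.85, [234, 202, 274, 235], [253.2, 219.7]), (0.7, [252, 295, 316, 352], [283.9, 323.3])]
scene hub [(0.97, [232, 202, 275, 236], [252.7, 219.9]), (0.73, [248, 296, 311, 352], [283.8, 323.3]), (0.72, [293, 242, 350, 292], [320.7, 265.4]), (0.2, [204, 156, 228, 176], [219.0, 165.3])]
scene notch [(0.96, [234, 207, 272, 236], [252.6, 219.9]), (0.89, [290, 242, 349, 291], [321.1, 265.6]), (0.63, [251, 295, 318, 355], [284.0, 323.3])]
scene pin [(0.75, [200, 194, 302, 265], [250.4, 234.9])]
scene capnut [(0.48, [204, 155, 230, 173], [219.1, 165.3])]
scene spacer [(0.48, [293, 222, 300, 228], [295.5, 225.1])]
```

```bash
ls pics
```

```text
s1.png
scene0.png
t1.png
top0.png
```

View pics/t1.png

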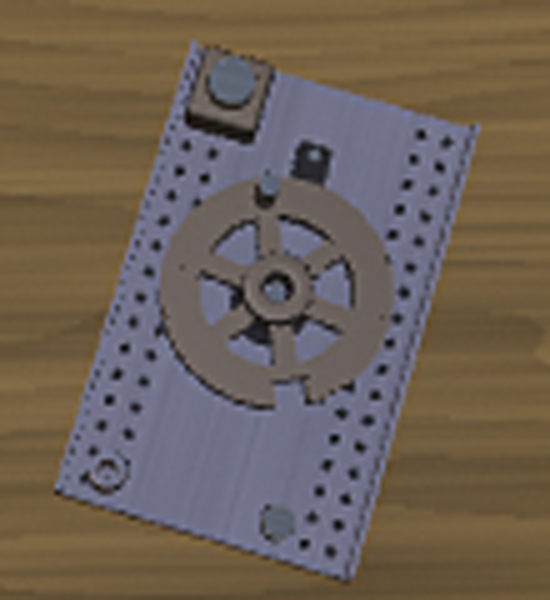

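View pics/s1.png

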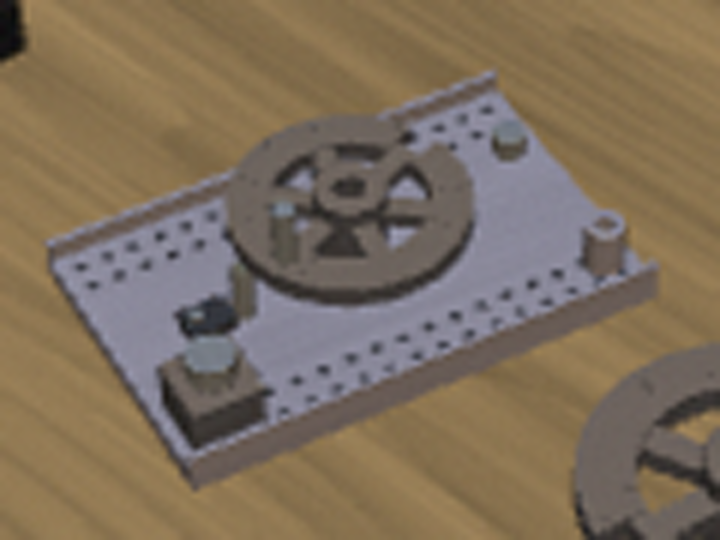

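The small disc is at (317,206) in the top picture, with its notch at about (320,225), on the near side. The stud is at (315,185). The pin's foot block is at (325,180), on the gearmotor side, so the description fits. The spacer is at (283,242) and the capnut at (317,252).

```bash
python3 - <<'E'
from h import *
t=lambda x,y:(262+x/5-.4,148+y/5-.4)
s=lambda x,y:(195+x/6-.4,185+y/6-.4)
P={}
def two(nm,a,b,z):
    A=ray("top",*t(*a),z);B=ray("scene",*s(*b),z);print(nm,A.round(4),B.round(4)); P[nm]=(A+B)/2
two("hub",(277,288),(350,186),.06)
two("stud",(267,182),(285,209),.08)
two("notch",(290,388),(425,155),.052)
two("block",(314,160),(205,315),.018)
two("spacer",(106,469),(606,222),.034)
two("capnut",(277,518),(510,132),.022)
# corners of flange tops
c=[ray("top",*t(*p),.020) for p in((194,42),(478,127),(351,580),(58,490))]
print(np.round(c,4), [np.linalg.norm(c[i]-c[(i+1)%4]).round(4) for i in range(4)],np.mean(c,0))
d=(c[0]-c[3])+(c[1]-c[2]); print("gx deg",np.degrees(np.arctan2(d[1],d[0])))
h=P["hub"]
for k in P: v=P[k]-h; print(k,np.linalg.norm(v[:2]).round(4),np.degrees(np.arctan2(v[1],v[0])).round(1))
for k in("disc","spacer"): pass
E
```

```text
hub [ 0.5319 -0.0656  0.06  ] [ 0.5292 -0.0662  0.06  ]
stud [ 0.5752 -0.0611  0.08  ] [ 0.571  -0.0619  0.08  ]
notch [ 0.4885 -0.0705  0.052 ] [ 0.4883 -0.0616  0.052 ]
block [ 0.6002 -0.0888  0.018 ] [ 0.5953 -0.0879  0.018 ]
spacer [0.4564 0.0111 0.034 ] [0.4529 0.0099 0.034 ]
capnut [ 0.4341 -0.0654  0.022 ] [ 0.4296 -0.0653  0.022 ]
[[ 0.6573 -0.0346  0.02  ]
 [ 0.6141 -0.1655  0.02  ]
 [ 0.4059 -0.0978  0.02  ]
 [ 0.449   0.0326  0.02  ]] [np.float64(0.1379), np.float64(0.219), np.float64(0.1374), np.float64(0.2189)] [ 0.53156529 -0.06632009  0.02      ]
gx deg -17.943306277972837
hub 0.0 0.0
stud 0.0428 6.0
notch 0.0421 -179.8
block 0.0708 -18.5
spacer 0.1077 134.8
capnut 0.0987 179.7
```

```bash
python3 -m creep '[[0,0,0,-0.0285,-0.0253,0,0],[0,0,0,-0.0285,-0.0253,0,0],[0,0,0,-0.0285,-0.0253,0,0],[0,0,0,-0.0285,-0.0253,0,0],[0,0,0,-0.0285,-0.0253,0,0],[0,0,0,-0.0285,-0.0253,0,0],[0,0,0,-0.0285,-0.0253,0,0],[0,0,0,-0.0285,-0.0253,0,0],[0,0,0,-0.0285,-0.0253,0,0],[0,0,0,-0.0285,-0.0253,0,0],[0,0,0,-0.0285,-0.0253,0,0],[0,0,0,-0.0285,-0.0253,0,0],[0,0,0,-0.0285,-0.0253,0,0],[0,0,0,-0.0285,-0.0253,0,0],[0,0,0,-0.0285,-0.0253,0,0],[0,0,0,-0.0285,-0.0253,0,0],[0,0,0,-0.0285,-0.0253,0,0],[0,0,0,-0.0285,-0.0253,0,0],[0,0,0,-0.0285,-0.0253,0,0],[0,0,0,0,0,0,0]]'
python3 -m creep '[[0,0,7,0,0,0,0],[0,0,7,0,0,0,0],[0,0,7,0,0,0,0],[0,0,7,0,0,0,0],[0,0,7,0,0,0,0],[0,0,7,0,0,0,0],[0,0,7,0,0,0,0],[0,0,7,0,0,0,0],[0,0,7,0,0,0,0],[0,0,1,0,0,0,0],[0,0,0,0,0,0,0],[0,0,0,0,0,0,0]]'
cat > st.py <<'E'
from h import *
s=manip.state();q=s['tool_rot'];M=R.from_quat([q[1],q[2],q[3],q[0]]).as_matrix()
print("t",round(s['time'],2),"tcp",s['tool_pos'].round(4),"yaw",np.degrees(np.arctan2(M[1,0],M[0,0])).round(2),"zax",M[:,2].round(3),"F",s['contact_force'].round(2),"w",round(s['gripper_width'],2),"j6",s['joint_pos'][5].round(2))
E
python3 st.py
```

```text
time: 2.67
tool_pos: [0.5599, -0.0576, 0.2312]
tool_rot: [0.001, 0.179, 0.984, -0.001]
contact_force: [-0.3, -0.3, -1.4]
gripper_width: -0.002
time: 3.67
tool_pos: [0.5579, -0.0521, 0.2313]
tool_rot: [0.0, 0.67, 0.742, 0.0]
contact_force: [0.6, -0.1, 0.3]
gripper_width: -0.001
t 3.67 tcp [ 0.5579 -0.0521  0.2313] yaw 95.88 zax [ 0.  0. -1.] F [ 0.64 -0.14  0.29] w -0.0 j6 -0.33
```

```bash
python3 -m creep '[[0,0,0,-0.0185,0.0068,0.01,0],[0,0,0,-0.0185,0.0067,0.02,0],[0,0,0,0,0,0.035,0],[0,0,0,0,0,0.035,0],[0,0,0,0,0,0.02,0],[0,0,0,0,0,0.013,0],[0,0,0,0,0,0,0],[0,0,0,0,0,0,0]]'
python3 - <<'E'
from h import *
p=manip.state()['tool_pos'];print(p,proj("scene",p),proj("top",p))
crop("top","pics/t2.png",262,148,372,268,5)
crop("scene","pics/s2.png",195,165,315,255,6)
E
```

```text
time: 4.33
tool_pos: [0.5752, -0.0877, 0.0985]
tool_rot: [-0.0, 0.671, 0.742, -0.0]
contact_force: [-0.2, -0.7, 1.4]
gripper_width: 0.002
[ 0.57521513 -0.08771168  0.09852054] [232.97369293 209.83467037] [328.11977631 181.7276232 ]
```

View pics/s2.png

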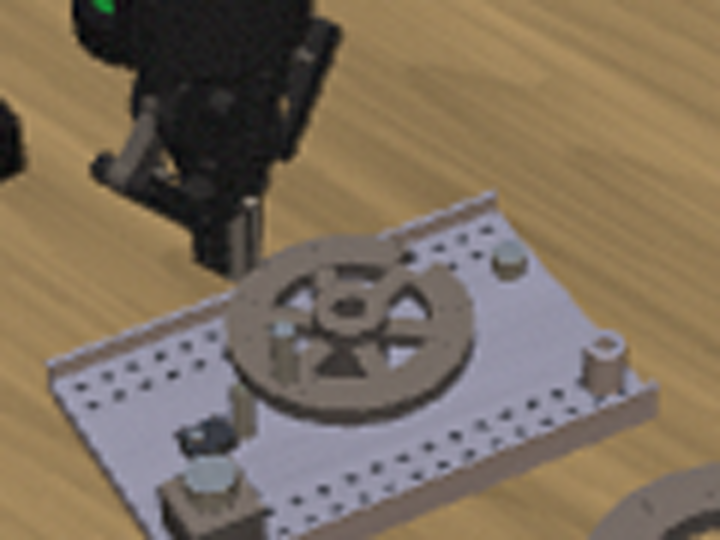

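View pics/t2.png

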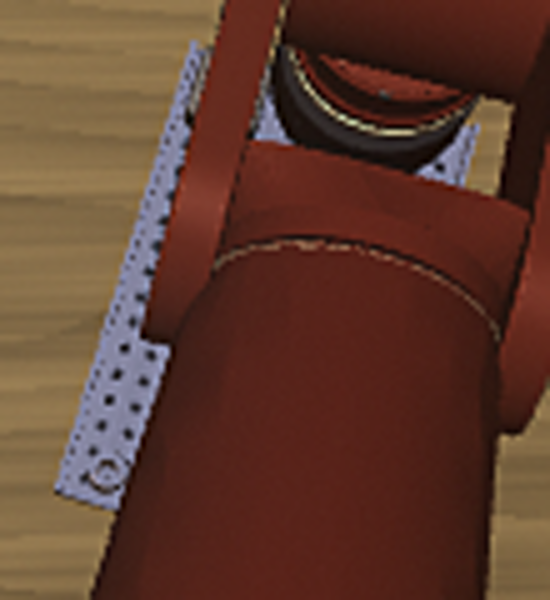

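The scene crop shows the shut fingertips at about (225,273), close to the projected TCP (228,269). They are above and to the right of the stud at (285,330). The arm hides the disc in the top view.

```bash
python3 -m creep '[[0,0,0,0,0,0.02,0],[0,0,0,0,0,0.015,0],[0,0,0,0,0,0.005,0],[0,0,0,0,0,0,0],[0,0,0,0.003,0,0,0],[0,0,0,0.003,0,0,0],[0,0,0,0.002,0,0,0],[0,0,0,0,0,0,0]]'
python3 st.py; python3 - <<'E'
from h import *
crop("scene","pics/s3.png",195,165,315,255,6)
E
```

```text
time: 5.1
tool_pos: [0.575, -0.0794, 0.0595]
tool_rot: [0.001, 0.671, 0.742, 0.0]
contact_force: [-0.5, 1.2, 1.3]
gripper_width: 0.002
t 5.1 tcp [ 0.575  -0.0794  0.0595] yaw 95.77 zax [ 0.002 -0.    -1.   ] F [-0.53  1.17  1.3 ] w 0.0 j6 -0.37
```

View pics/s3.png

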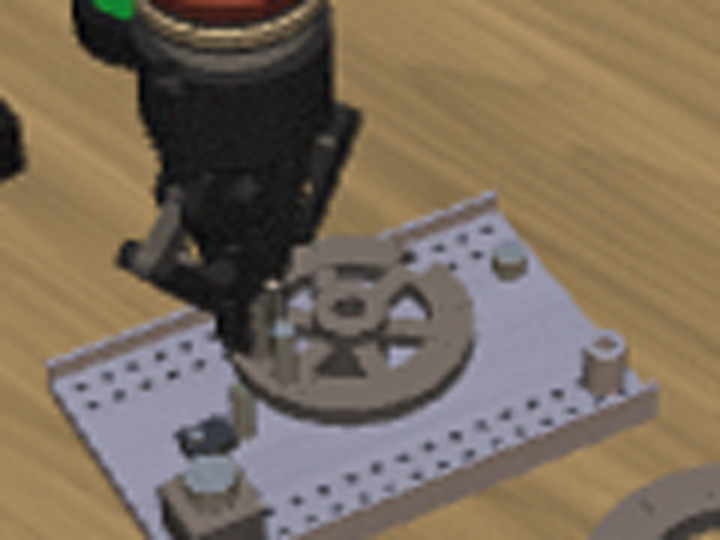

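The fingertip at about (245,345) in the crop is just short of the stud at (285,340). Now I start the arc.

```bash
python3 -m creep '[[0,0,0,0.0018,0,0,0],[0,0,-4,0.003,0.001,0,0],[0,0,-4,0.003,0.001,0,0],[0,0,-4,0.003,0.001,0,0],[0,0,-4,0.003,0.001,0,0],[0,0,-4,0.003,0.001,0,0],[0,0,-4,0.003,0.001,0,0],[0,0,-4,0.003,0.001,0,0],[0,0,-4,0.003,0.001,0,0],[0,0,0,0,0,0,0]]'
cat >> st.py <<'E'
import sys
ax=np.array([.5306,-.066]); d=s['tool_pos'][:2]-ax; tx=M[:2,0];ty=M[:2,1]
print("tang",(d@tx).round(4),"rad",(d@ty).round(4),"stud angle implied",np.degrees(np.arctan2(M[1,0],M[0,0])).round(1)-90)
E
python3 st.py; python3 - <<'E'
from h import *
crop("scene","pics/s4.png",195,165,315,255,6)
E
```

```text
time: 5.98
tool_pos: [0.5734, -0.0525, 0.0584]
tool_rot: [-0.0, 0.44, 0.898, 0.0]
contact_force: [-0.3, -0.4, 0.6]
gripper_width: -0.0
t 5.98 tcp [ 0.5734 -0.0525  0.0584] yaw 127.82 zax [-0.  0. -1.] F [-0.32 -0.39  0.59] w -0.0 j6 -0.88
tang -0.0156 rad 0.0421 stud angle implied 37.8
```

View pics/s4.png

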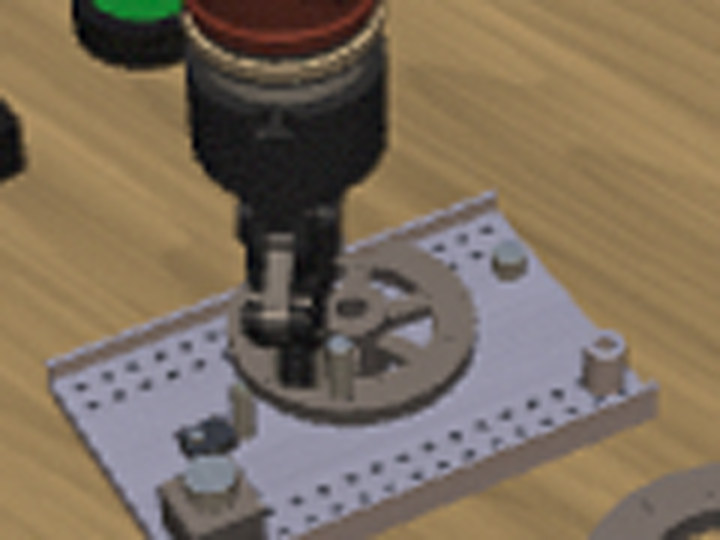

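The stud has moved to (341,345) and the disc turned with it, the notch now hidden behind the gripper. I continue the arc.

```bash
python3 -m creep '[[0,0,-4,0.003,0.001,0,0],[0,0,-4,0.003,0.001,0,0],[0,0,-4,0.003,0.001,0,0],[0,0,-4,0.003,0.001,0,0],[0,0,-4,0.003,0.001,0,0],[0,0,-4,0.003,0.001,0,0],[0,0,-4,0.003,0.001,0,0],[0,0,-4,0.003,0.001,0,0],[0,0,-4,0.003,0.001,0,0],[0,0,-4,0.003,0.001,0,0],[0,0,-4,0.003,0.001,0,0],[0,0,-4,0.003,0.001,0,0],[0,0,-4,0.003,0.001,0,0],[0,0,-4,0.003,0.001,0,0],[0,0,-4,0.003,0.001,0,0],[0,0,0,0,0,0,0]]'
python3 st.py; python3 - <<'E'
from h import *
crop("scene","pics/s5.png",195,165,315,255,6)
E
```

```text
time: 7.37
tool_pos: [0.5399, -0.0223, 0.0583]
tool_rot: [-0.0, -0.067, 0.998, 0.0]
contact_force: [0.1, -0.1, 0.4]
gripper_width: -0.003
t 7.37 tcp [ 0.5399 -0.0223  0.0583] yaw -172.3 zax [-0.  0. -1.] F [ 0.09 -0.14  0.4 ] w -0.0 j6 -1.88
tang -0.015 rad 0.0421 stud angle implied -262.3
```

View pics/s5.png

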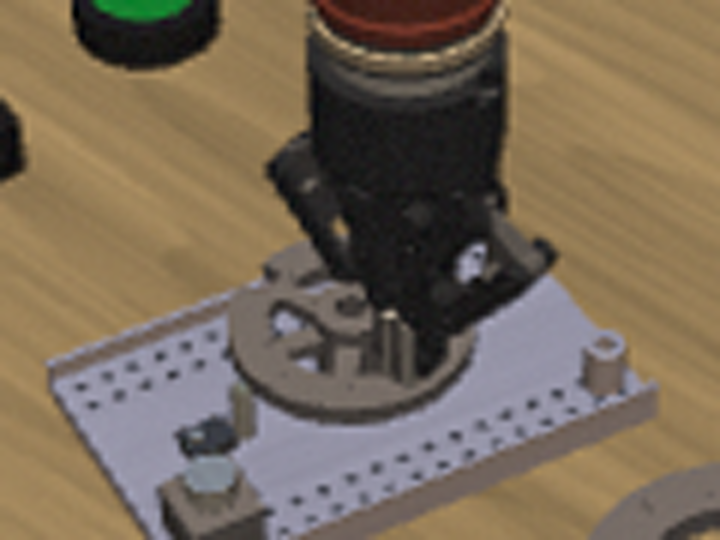

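The stud is now at (390,318) and the notch at (275,265), so it is tracking well. I go another 44° and then measure.

```bash
python3 -m creep '[[0,0,-4,0.003,0.001,0,0],[0,0,-4,0.003,0.001,0,0],[0,0,-4,0.003,0.001,0,0],[0,0,-4,0.003,0.001,0,0],[0,0,-4,0.003,0.001,0,0],[0,0,-4,0.003,0.001,0,0],[0,0,-4,0.003,0.001,0,0],[0,0,-4,0.003,0.001,0,0],[0,0,-4,0.003,0.001,0,0],[0,0,-4,0.003,0.001,0,0],[0,0,-4,0.003,0.001,0,0],[0,0,0,0,0,0,0]]'
python3 st.py; python3 - <<'E'
from h import *
crop("scene","pics/s6.png",215,185,295,245,9)
crop("top","pics/t6.png",262,148,372,268,5)
E
```

```text
time: 8.42
tool_pos: [0.5066, -0.0281, 0.0584]
tool_rot: [-0.0, -0.435, 0.9, -0.0]
contact_force: [-0.1, 0.8, -0.6]
gripper_width: 0.002
t 8.42 tcp [ 0.5066 -0.0281  0.0584] yaw -128.37 zax [ 0. -0. -1.] F [-0.13  0.79 -0.58] w 0.0 j6 -2.67
tang -0.0149 rad 0.0423 stud angle implied -218.4
```

View pics/s6.png

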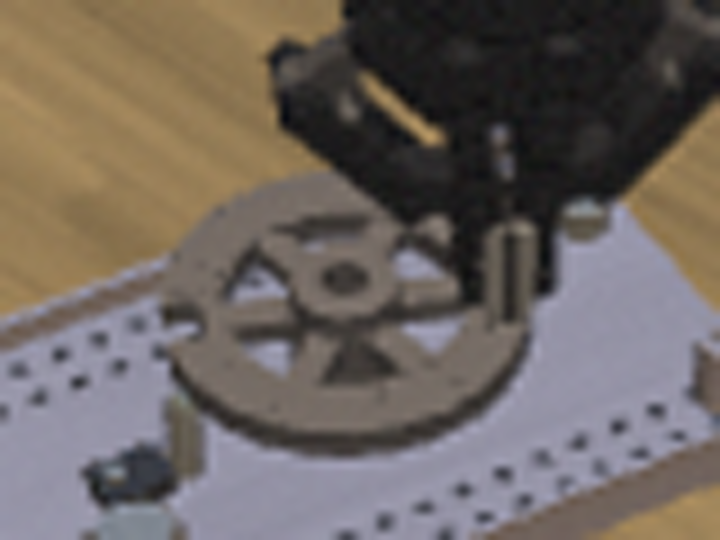

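View pics/t6.png

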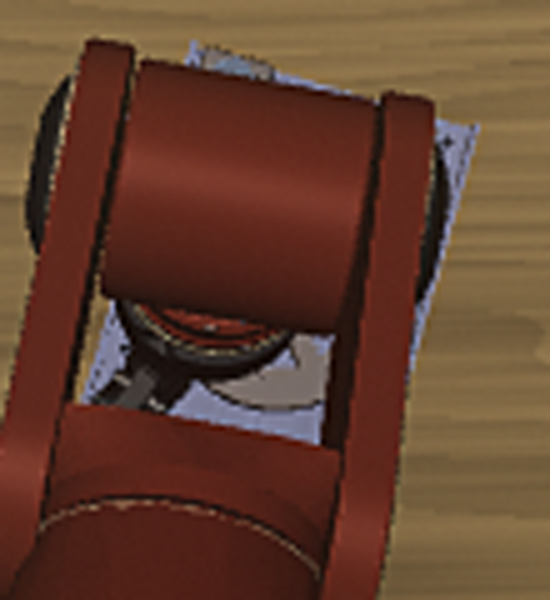

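```bash
cat > ang.py <<'E'
from h import *
def a(c,p): v=p-c; return np.degrees(np.arctan2(v[1],v[0])).round(1), np.linalg.norm(v[:2]).round(4)
E
python3 - <<'E'
from ang import *
s=lambda x,y:(215+x/9-.4,185+y/9-.4)
h=ray("scene",*s(345,277),.06); n=ray("scene",*s(187,318),.052); st=ray("scene",*s(512,226),.08); pin=ray("scene",*s(180,402),.041)
print(h,a(h,n),a(h,st),a(h,pin))
for g in(-18,):
  ax=np.r_[.5306,-.066]
  for name,C in(("scene hub",h[:2]),):
    q=C+.051*np.array([np.cos(np.radians(g)),np.sin(np.radians(g))]);u=proj("scene",[*q,.041]);print("pin pred crop",(u+.4-[215,185])*9)
# gearbox axis from scene: from initial crop corners
s2=lambda x,y:(195+x/6-.4,185+y/6-.4)
A=ray("scene",*s2(48,246),.02);B=ray("scene",*s2(490,75),.02);print("gb x",a(B,A),)
C=ray("scene",*s2(195,467),.02);D=ray("scene",*s2(655,265),.02);print(a(D,C))
E
```

```text
[ 0.5285784  -0.06672273  0.06      ] (np.float64(-37.0), np.float64(0.0445)) (np.float64(132.0), np.float64(0.0463)) (np.float64(-14.0), np.float64(0.0542))
pin pred crop [183.86642707 389.58699976]
gb x (np.float64(-17.8), np.float64(0.2174))
(np.float64(-16.7), np.float64(0.2193))
```

The notch is at (187,318) in this crop, about -37°, and the pin is at (180,402). About 20° remain. I do 16° and then look again.

```bash
python3 -m creep '[[0,0,-4,0.003,0.001,0,0],[0,0,-4,0.003,0.001,0,0],[0,0,-4,0.003,0.001,0,0],[0,0,-4,0.003,0.001,0,0],[0,0,0,0,0,0,0]]'
python3 st.py; python3 - <<'E'
from h import *
crop("scene","pics/s7.png",215,185,295,245,9)
E
```

```text
time: 8.93
tool_pos: [0.497, -0.036, 0.0583]
tool_rot: [-0.0, -0.557, 0.831, -0.0]
contact_force: [0.3, -0.2, -0.8]
gripper_width: -0.004
t 8.93 tcp [ 0.497  -0.036   0.0583] yaw -112.36 zax [ 0. -0. -1.] F [ 0.31 -0.17 -0.77] w -0.0 j6 -2.97
tang -0.015 rad 0.0425 stud angle implied -202.4
```

View pics/s7.png

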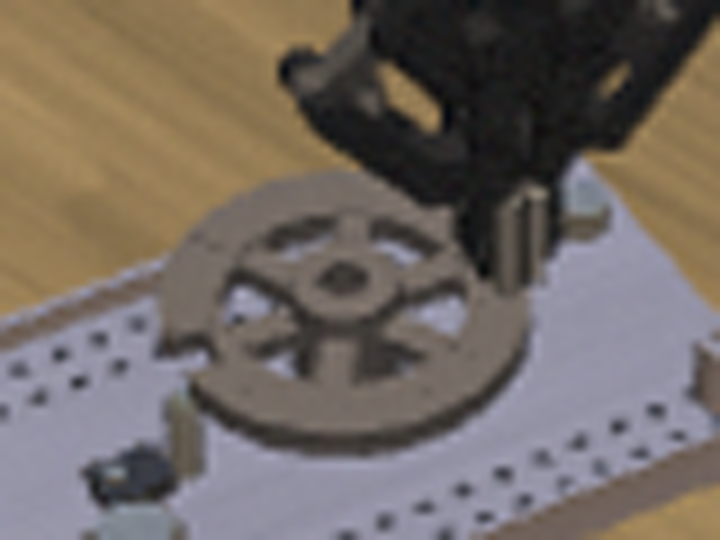

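The notch is at about (195,355) and the pin top is at (180,400), so it is close. I overlay the model to read the angle.

```bash
cat > ov.py <<'E'
from h import *
import sys
def overlay(n,f,l,t,r,b,k,C,ang,zp=.052,gx=-17.7,save=True):
    im=cv2.resize(manip.grab_frame(n)[t:b,l:r],None,fx=k,fy=k,interpolation=cv2.INTER_CUBIC)
    def px(p): u=proj(n,p); return tuple(int(x) for x in (((u+.5)-[l,t])*k))
    def rot(x,y,a): a=np.radians(a); return (C[0]+x*np.cos(a)-y*np.sin(a),C[1]+x*np.sin(a)+y*np.cos(a))
    def poly(pts,a,z,col): 
        cv2.polylines(im,[np.array([px([*rot(x,y,a),z]) for x,y in pts])],True,col,1)
    g=np.radians(np.arange(8,353,3)); 
    pts=[(.052*np.cos(q),.052*np.sin(q)) for q in g]
    pts=[(.041,.007),(.0515,.007)]+pts+[(.0515,-.007),(.041,-.007)]
    poly(pts,ang,zp,(0,255,0))
    c=np.radians(np.arange(0,360,15))
    poly([(.016*np.cos(q),.016*np.sin(q)) for q in c],ang,zp+.008,(255,255,0))
    poly([(-.042+.005*np.cos(q),.005*np.sin(q)) for q in c],ang,zp+.028,(0,0,255))
    poly([(.051+.0025*np.cos(q),.0025*np.sin(q)) for q in c],gx,.041,(255,0,255))
    cv2.imwrite(f,im)
E
python3 - <<'E'
from ov import *
overlay("scene","pics/s8.png",215,185,295,245,9,[.5294,-.0667],-22.4)
E
```

```text
(no output)
```

View pics/s8.png

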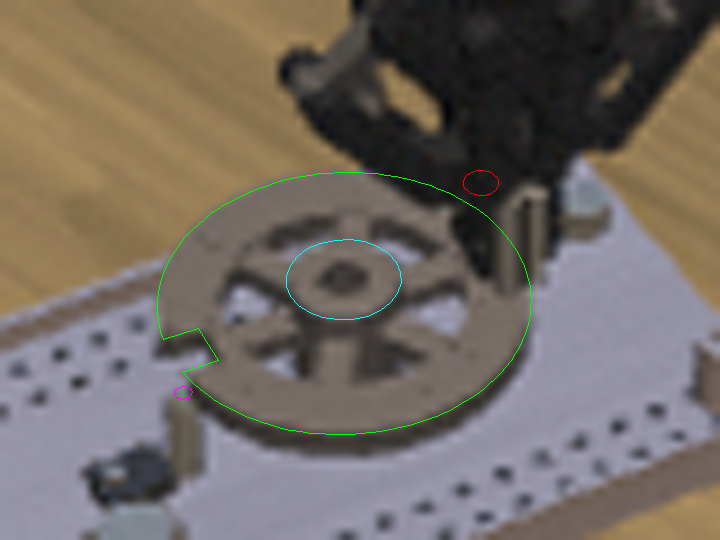

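The stud is hidden behind the fingers, and the light strips at (522,235) are the fingers' sides. The real notch is about 1–2° further round than the overlay, at about -20.5°. The pin fits about -17.5°, so I push another 3°.

```bash
python3 -m creep '[[0,0,-1.5,0.0011,0.0004,0,0],[0,0,-1.5,0.0011,0.0004,0,0],[0,0,0,0,0,0,0],[0,0,0,0,0,0,0]]'
python3 st.py; python3 - <<'E'
from ov import *
overlay("scene","pics/s9.png",215,185,295,245,9,[.5294,-.0667],-17.7)
crop("scene","pics/s9b.png",215,200,265,240,16)
E
```

```text
time: 9.37
tool_pos: [0.4956, -0.0374, 0.0584]
tool_rot: [0.0, -0.578, 0.816, -0.0]
contact_force: [-1.0, -0.6, 0.1]
gripper_width: 0.001
t 9.37 tcp [ 0.4956 -0.0374  0.0584] yaw -109.4 zax [ 0.  0. -1.] F [-1.   -0.64  0.14] w 0.0 j6 -3.03
tang -0.0153 rad 0.0425 stud angle implied -199.4
```

View pics/s9.png

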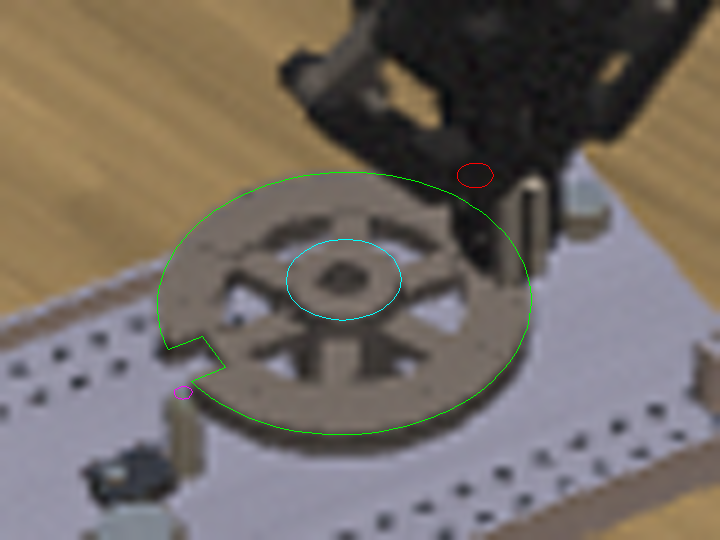

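View pics/s9b.png

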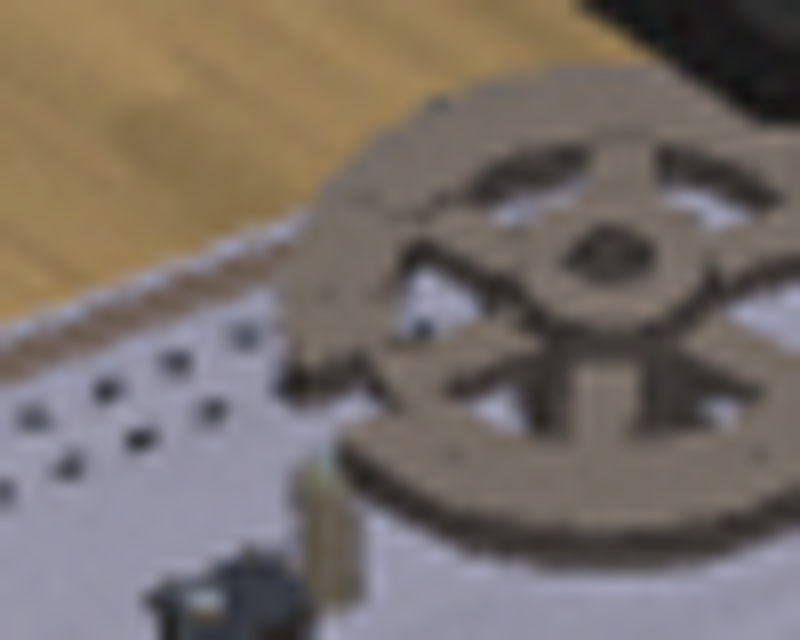

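The overlay at -17.7° matches the visible notch edges. I back off, rise and clear the top view for an independent check.

```bash
python3 -m creep '[[0,0,0,-0.004,0,0,0],[0,0,0,-0.01,0,0,0],[0,0,0,0,0,-0.02,0],[0,0,0,0,0,-0.04,0],[0,0,0,-0.01,0,-0.04,0],[0,0,0,-0.041,0,0,0],[0,0,0,-0.041,0,0,0],[0,0,0,-0.041,0,0,0],[0,0,0,-0.041,0,0,0],[0,0,0,-0.041,0,0,0],[0,0,0,0,0,0,0],[0,0,0,0,0,0,0]]'
python3 - <<'E'
from ov import *
overlay("top","pics/t10.png",277,163,357,243,7,[.5319,-.0658],-17.7)
crop("top","pics/t10b.png",277,163,357,243,7)
crop("scene","pics/s10.png",215,185,295,245,9)
E
```

```text
time: 10.47
tool_pos: [0.571, 0.1814, 0.1579]
tool_rot: [-0.0, -0.58, 0.814, 0.0]
contact_force: [-0.5, 0.3, -0.5]
gripper_width: -0.001
```

View pics/t10.png

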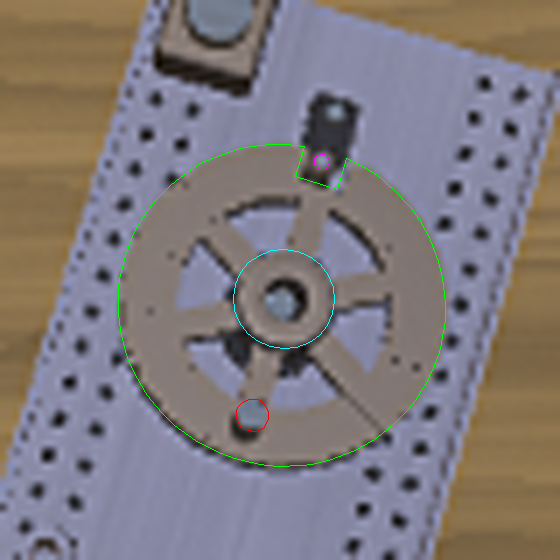

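View pics/t10b.png

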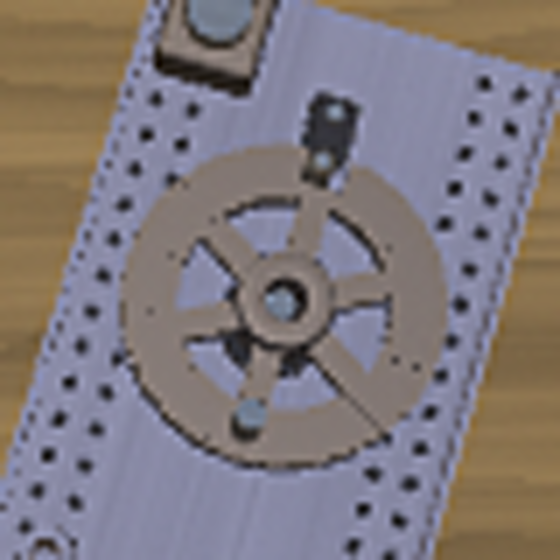

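View pics/s10.png

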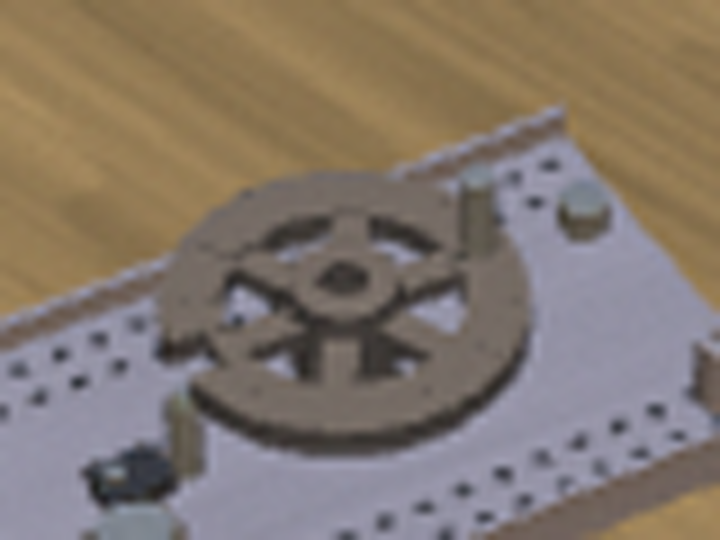

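The top view confirms it. The pin at (322,161) stands centred in the notch (edges at about 304 and 347), and the stud at (250,414) lies on the overlay. Next I turn the wrist away from its limit and go over the hub.

```bash
python3 -m creep '[[0,0,7,0,0,0,0],[0,0,7,0,0,0,0],[0,0,7,0,0,0,0],[0,0,7,0,0,0,0],[0,0,7,0,0,0,0],[0,0,7,0,0,0,0],[0,0,7,0,0,0,0],[0,0,7,0,0,0,0],[0,0,7,0,0,0,0],[0,0,7,0,0,0,0],[0,0,7,0,0,0,0],[0,0,7,0,0,0,0],[0,0,0,0,0,0,0]]'
python3 st.py; python3 - <<'E'
from h import *
s=manip.state();q=s['tool_rot'];M=R.from_quat([q[1],q[2],q[3],q[0]]).as_matrix()
print((M.T@(np.array([.5306,-.0662,.09])-s['tool_pos'])).round(4))
E
```

```text
time: 11.7
tool_pos: [0.5708, 0.1773, 0.1584]
tool_rot: [0.0, 0.118, 0.993, -0.0]
contact_force: [1.0, 0.3, -0.3]
gripper_width: -0.0
t 11.7 tcp [0.5708 0.1773 0.1584] yaw 166.48 zax [ 0. -0. -1.] F [ 1.05  0.34 -0.29] w -0.0 j6 -1.16
tang 0.0177 rad 0.2459 stud angle implied 76.5
[-0.0178 -0.2461  0.0685]
```

```bash
python3 -m creep '[[0,0,0,-0.0023,-0.0308,0,0],[0,0,0,-0.0022,-0.0308,0,0],[0,0,0,-0.0023,-0.0308,0,0],[0,0,0,-0.0022,-0.0308,0,0],[0,0,0,-0.0022,-0.0308,0,0],[0,0,0,-0.0022,-0.0308,0,0],[0,0,0,-0.0022,-0.0308,0,0],[0,0,0,-0.0022,-0.0305,0,0],[0,0,0,0,0,0,0],[0,0,0,0,0,0.03,0],[0,0,0,0,0,0.03,0],[0,0,0,0,0,0.0085,0],[0,0,0,0,0,0,0],[0,0,0,0,0,0,0]]'
python3 st.py; python3 - <<'E'
from ov import *
p=manip.state()['tool_pos'];print((proj("scene",p)+.5-[215,185])*9)
crop("scene","pics/s11.png",215,185,295,245,9)
E
```

```text
time: 12.87
tool_pos: [0.5317, -0.0649, 0.09]
tool_rot: [-0.0, 0.115, 0.993, 0.0]
contact_force: [0.2, 0.4, 1.0]
gripper_width: -0.001
t 12.87 tcp [ 0.5317 -0.0649  0.09  ] yaw 166.78 zax [-0.001  0.    -1.   ] F [0.23 0.42 1.01] w -0.0 j6 -1.6
tang -0.0008 rad 0.0013 stud angle implied 76.80000000000001
[340.38620979 208.20359384]
```

View pics/s11.png

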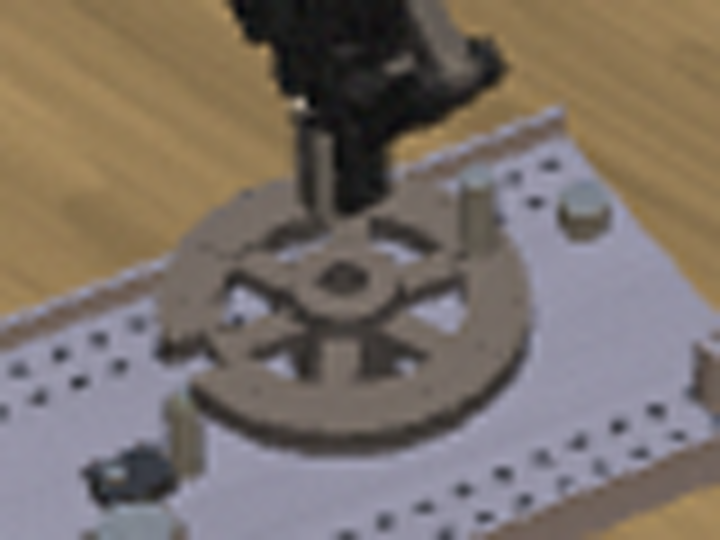

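The fingertips at about (343,205) stand right over the hub at (345,277), matching the projection. I press in small steps.

```bash
python3 -m creep '[[0,0,0,0.0005,-0.001,0.01,0],[0,0,0,0,0,0.01,0],[0,0,0,0,0,0.006,0],[0,0,0,0,0,0.002,0],[0,0,0,0,0,0.001,0],[0,0,0,0,0,0.001,0],[0,0,0,0,0,0.001,0],[0,0,0,0,0,0.001,0],[0,0,0,0,0,0,0]]'; python3 st.py
```

```text
time: 13.67
tool_pos: [0.5312, -0.0658, 0.0582]
tool_rot: [0.0, 0.116, 0.993, 0.0]
contact_force: [-2.7, 1.2, 5.0]
gripper_width: 0.004
t 13.67 tcp [ 0.5312 -0.0658  0.0582] yaw 166.73 zax [ 0.  0. -1.] F [-2.72  1.21  5.04] w 0.0 j6 -1.6
tang -0.0006 rad 0.0003 stud angle implied 76.69999999999999
```

Contact at 5 N, with the hub already going down. I continue.

```bash
python3 -m creep '[[0,0,0,0,0,0.001,0],[0,0,0,0,0,0.001,0],[0,0,0,0,0,0.001,0],[0,0,0,0,0,0.001,0],[0,0,0,0,0,0,0]]'; python3 -m creep '[[0,0,0,0,0,0.001,0],[0,0,0,0,0,0.001,0],[0,0,0,0,0,0,0]]'; python3 st.py
```

```text
time: 14.08
tool_pos: [0.5309, -0.0657, 0.0535]
tool_rot: [-0.0, 0.116, 0.993, 0.0]
contact_force: [-2.6, 0.4, 3.7]
gripper_width: 0.005
time: 14.33
tool_pos: [0.531, -0.0658, 0.0515]
tool_rot: [-0.0, 0.116, 0.993, 0.0]
contact_force: [-1.6, 0.8, 2.7]
gripper_width: -0.001
t 14.33 tcp [ 0.531  -0.0658  0.0515] yaw 166.73 zax [-0.  0. -1.] F [-1.59  0.84  2.73] w -0.0 j6 -1.6
tang -0.0003 rad 0.0003 stud angle implied 76.69999999999999
```

```bash
python3 -m creep '[[0,0,0,0,0,0.001,0],[0,0,0,0,0,0.001,0],[0,0,0,0,0,0,0]]'; python3 -m creep '[[0,0,0,0,0,0.001,0],[0,0,0,0,0,0.0005,0],[0,0,0,0,0,0,0]]';python3 -m creep '[[0,0,0,0,0,0.0005,0],[0,0,0,0,0,0,0]]'; python3 st.py
```

```text
time: 14.58
tool_pos: [0.531, -0.0658, 0.0496]
tool_rot: [-0.0, 0.116, 0.993, 0.0]
contact_force: [-2.0, 0.4, 3.8]
gripper_width: -0.001
time: 14.83
tool_pos: [0.5309, -0.0657, 0.0483]
tool_rot: [-0.0, 0.116, 0.993, 0.0]
contact_force: [-4.1, 1.2, 6.0]
gripper_width: -0.001
time: 15.0
tool_pos: [0.5309, -0.0657, 0.0482]
tool_rot: [-0.001, 0.116, 0.993, 0.0]
contact_force: [-5.2, 2.3, 8.3]
gripper_width: -0.0
t 15.0 tcp [ 0.5309 -0.0657  0.0482] yaw 166.73 zax [-0.001  0.    -1.   ] F [-5.21  2.32  8.28] w -0.0 j6 -1.6
tang -0.0002 rad 0.0004 stud angle implied 76.69999999999999
```

```bash
python3 -m creep '[[0,0,0,0,0,0.0005,0],[0,0,0,0,0,0.0005,0],[0,0,0,0,0,0,0]]'; python3 -m creep '[[0,0,0,0,0,0.0005,0],[0,0,0,0,0,0.0005,0],[0,0,0,0,0,0,0]]'
```

```text
time: 15.25
tool_pos: [0.531, -0.0657, 0.0481]
tool_rot: [-0.001, 0.115, 0.993, 0.0]
contact_force: [-7.9, 1.5, 13.3]
gripper_width: 0.001
time: 15.5
tool_pos: [0.5312, -0.0657, 0.0481]
tool_rot: [-0.001, 0.115, 0.993, 0.0]
contact_force: [-10.1, 4.4, 18.3]
gripper_width: 0.001
```

It is a hard stop at z = 0.048, with the force rising and no further travel. I release straight up and clear the view.

```bash
python3 -m creep '[[0,0,0,0,0,-0.002,0],[0,0,0,0,0,-0.005,0],[0,0,0,0,0,-0.015,0],[0,0,0,0,0,-0.03,0],[0,0,0,0,0,-0.04,0],[0,0,0,0,0.02,-0.02,0],[0,0,0,0,0.04,0,0],[0,0,0,0,0.04,0,0],[0,0,0,0,0.04,0,0],[0,0,0,0,0.04,0,0],[0,0,0,0,0.04,0,0],[0,0,0,0,0.04,0,0],[0,0,0,0,0,0,0],[0,0,0,0,0,0,0]]'
python3 - <<'E'
from ov import *
overlay("top","pics/t12.png",277,163,357,243,7,[.5319,-.0658],-17.7,zp=.040)
overlay("scene","pics/s12.png",215,185,295,245,9,[.5294,-.0667],-17.7,zp=.040)
cv2.imwrite("pics/full12.png",manip.grab_frame("top"))
E
```

```text
time: 16.67
tool_pos: [0.5909, 0.1891, 0.157]
tool_rot: [-0.0, 0.114, 0.993, -0.0]
contact_force: [0.0, 0.2, -0.5]
gripper_width: -0.0
```

View pics/t12.png

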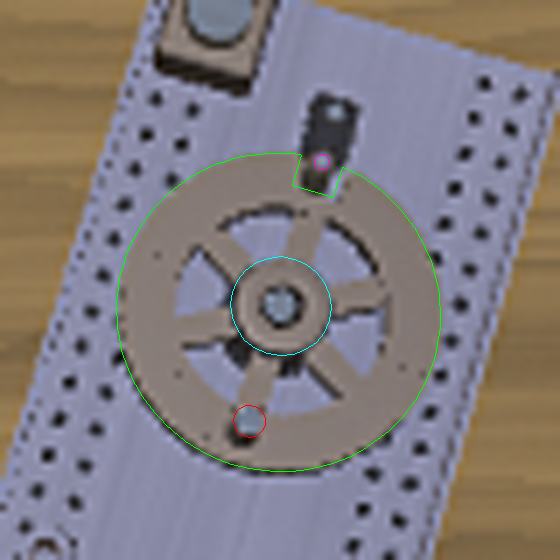

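View pics/s12.png

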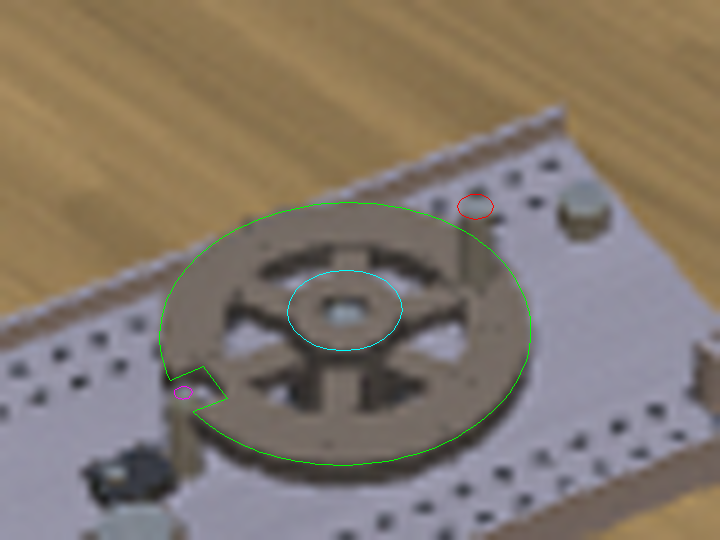

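View pics/full12.png

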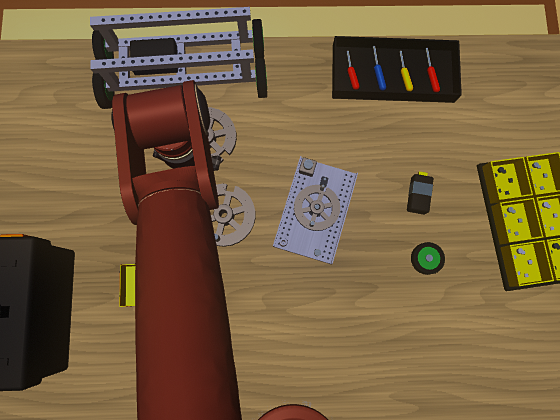

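Both overlays at the seated height (plate top 40 mm) match the rim, hub, stud and notch, with the pin inside the notch. The spacer, capnut and other things are unmoved, and the tool is clear of everything.

```bash
python3 st.py; python3 -c "
from plant import manip; manip.job_done()"
```

```text
t 16.82 tcp [0.5907 0.1863 0.1572] yaw 166.67 zax [-0. -0. -1.] F [-0.94 -0.16  0.84] w 0.0 j6 -1.15
tang -0.0003 rad 0.2594 stud angle implied 76.69999999999999
the job is handed in; nothing more can be done
```

The disc is fully home on its seat with the pin in the notch, and the job was handed in at 16.8 s of the 64 s allowed. No verdict is reported.

- **Turning:** I pushed the stud of the smallest disc about 155° anticlockwise with the shut fingertips. I stopped when the notch stood over the pin, and the top view confirmed it.
- **Pressing:** I pressed the hub straight down. It gave way at about 3–6 N, then stopped hard at z = 0.048 m, holding at about 18 N of downward force. I then let go and moved the arm clear.
- **Last checks:** Both cameras match the model at the seated height, with the pin inside the notch. The spacer, capnut, wheel and battery look unmoved in the last top view. In that view the arm hid the driver and part of the bin, so I did not see those again after the press.
- **Disagreement:** The two cameras put the axle about 3 mm apart in x, so I used the mean, which proved good enough.

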